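# Lock the tube mixer's turntable with its slide bar

### The arm

A 6-joint arm with a two-finger parallel gripper is mounted at the origin on the work surface. World frame = base frame: x ahead of the robot, y to its left, z up, the work surface at z = 0. Lengths are in m, angles in rad, forces in N, time in s.
With the tool pointing down it reaches from about 0.3 to 0.85 m from the base axis. Payload 5.4 kg.
Tool frame: the origin (TCP) lies at the centre of the arm's flange, where the gripper is bolted on; the fingertips stand 173 mm ahead of it and the grasp point (between the pads) lies 155 mm ahead of it; z points along the fingers, y is the line along which they close (so a half turn about z gives the same grasp; the last joint's range is limited). The gripper opens to 85 mm and grips with 20 to 120 N. Pads are 22 mm wide; open, the fingers measure 114 mm over their backs; the gripper's body (76 mm by 85 mm) begins 54 mm behind the grasp point. The pads swing forward as they close: fully open they stand 13 mm farther back than shut.
Start: joints at [-1.558, 0.158, 1.597, -0, 1.386, -0.21], TCP at [0.127, -0.561, 0.405] pointing down, gripper open.
Joint ranges: [-2.91, 2.91], [-0.94, 2.29], [0.18, 2.7], [-1.29, 4.43], [0.17, 2.64], [-3, 3]. Speed limits (rad/s): [2.57, 2.57, 3.14, 3.14, 3.14, 3.14].

### API

Orientations are given as a unit quaternion [w, x, y, z].
In Python, from rig import * gives the robot as it stands.
- The arm moves only by the shell command python3 -m crank 'ROWS' [OPENING] [FORCE]. ROWS is JSON, a list of rows, each a list of 2 entries, a list of its own where there are three numbers: the shift along the tool's x, y, z as a fraction of full scale, then the turn about the tool's z as a fraction of full scale. In form: [[[tx, ty, tz], turn], ...]. A call has 1 to 20 rows; each row is the pose to reach, as a shift and turn from the pose commanded when the call began, along the tool's axes at that moment, turning the shorter way round; what a row does not reach only later rows make up. Full scale, the value 1, is 250 mm for a shift and 180 degrees for a turn. A row lasts 1/8 s, in which the tool goes at most 62.5 mm and 10.7 degrees, less where a joint would pass 70% of its speed; a pose out of reach is approached as far as the arm can. A call with a number of a shift or a turn outside -1 to 1 is refused whole. A call with a gripper value outside its range is refused whole. OPENING is the opening, from 0 (shut) to 1 (fully open), set as the call begins (- or left out, the last holds). The fingers move at their own pace and stop on an object; FORCE is the grip in N (left out, the last holds). Time passes only in rows, so rows that repeat a pose let the fingers close. It gives the time, the measured TCP pose, the force, the opening and the grip force at its end, in the units of the state.
- get_state(): the state, without advancing time (a new reading comes with each control period).
- camera(name): name is "scene" or "top" or "wrist"; returns a dict with "frame" (420x560x3 uint8, blue, green, red), "camera_matrix" (3x3 intrinsics, pixels), "world_to_cam" (4x4, takes a point from world to camera coordinates). Camera axes: x right, y down, z forward; pixel columns grow to the right and rows downward; lengths in m; the calibration is good to about 2 mm. A picture is of the moment at which its call begins. There is no depth.
- hand_in(): hands the job in; it is judged then, once.
Trained networks look in a picture, given as the dict that the camera call returned (one of the last four; its "shot" number tells which), for a name from the list of things; names that differ only in an ending like _2 or _b are one class to them, and where a whole thing is asked for, a point or a joint stands for the part that bears it (a point fixed in the world has none). Each returns a list of dicts, best first, with "confidence" (0 to 1); they miss things now and then, are a little off and sometimes report something else, mostly with a low value. They report only what shows in the picture. A call takes as long as a camera call. They do not tell look-alikes from the thing itself.
- outline_of(label, picture): "pixels" (420x560 bool, what is visible of it) and "at" ([column, row] in pixels, amid what is visible of it).
- place_of(label, picture): "at" ([column, row] in pixels: a listed point, or the origin of a listed thing).
The state is a dict: "t": time; "qpos": joint angles; "qd": joint speeds; "joint_torque": joint torques, N m; "position": TCP position; "tool_rot": TCP orientation; "force": force on the tool from outside, world axes, zero at the start; "wrist_torque": the same for the moment, N m; "width": finger opening in m; "finger_force": force on a finger pad.
Only numpy, scipy, OpenCV 4.12 (cv2) and the standard library are available. Lean on these libraries where they do the work, as an engineer would, in place of code of your own. Each camera call takes 0.05 s, during which the arm holds its last target. There are 200 camera calls.

### The job

Lock the tube mixer's turntable so that it can be carried: push the red post to turn the blue disc until its slot faces the steel locking bar, then push the bar by its red tab into the slot until it is fully home against its stop. It is all done by pushing: do not lift the bar out of its channel or pick anything up, leave the vials and everything else standing where they are, and finish clear of it all.

Things in the scene. Friction and masses are not known exactly. Their poses are not given: they have to be found in the camera images.
- mixer: White flat tube mixer, fixed; deck 45 mm high, x -240 to 85, y -95 to 95 mm. Origin on the bench under the disc's axis; z up. The bar's open channel (20 mm wide inside, walls to y +-22) runs along -x from the disc, so the bar is pushed towards +x. Tall walls (top 76 mm above bench) span x -139 to -75 mm and end in the tab's stop; low guides (top 64 mm) go on to x -212 mm.
- turntable (a joint): Angle of the blue disc, rad, counter-clockwise from above, no end stops; at 0 (or a whole turn) the slot faces the bar. Friction about 0.06 N m: stays where left. Disc 130 mm diameter, underside 52, top 70 mm above bench, 7 mm hub nut on top. Slot 24 mm wide, from the rim to 36 mm from the axis, yellow edge strips. The bar's round nose centres a disc that is a few mm out at the rim.
- post_mid (a point): Middle of the red post on the disc: 14 mm diameter, 42 mm tall (70 to 112 mm above the bench), 46 mm from the disc's axis, diametrically opposite the slot. Push it sideways to turn the disc (1 to 2 N).
- slot_mouth (a point): Middle of the slot's mouth at the disc's rim, 65 mm from the axis, half-way through the disc's thickness (61 mm above the bench).
- bar: Loose steel locking bar, 110 mm long, 18 wide, 14 high, 0.25 kg, flat in the channel. Origin: centre of its shaft's underside, 53 mm above the bench. +x points to the round nose (50 mm ahead); the -x end has an upright red tab. Fully home (tab against the tall walls' ends) it is at x -89, y 0 mm of the mixer, nose 39 mm from the disc's axis; it starts 38 to 56 mm short of that.
- tab_back (a point): On the rear face of the bar's red tab, the face to push: 36 mm wide, from 67 to 107 mm above the bench (this point, on its centre line, at 91 mm), tab 10 mm thick. Lies 60 mm behind the bar's origin. Push it along the mixer's +x; sliding takes 1 to 3 N.
- vial_a: Small amber vial with orange cap, 22 mm diameter, 42 mm tall, standing on the mixer's deck beside the channel. Bystander, loose; origin at the centre of its underside.
- vial_b: Small clear vial with green cap, 22 mm diameter, 42 mm tall, standing on the mixer's deck on the other side of the channel. Bystander, loose; origin at the centre of its underside.
- amber_bottle: Amber reagent bottle, blue cap, 64 mm diameter, 140 mm tall. Bystander, loose; origin at the centre of its underside.
- clear_bottle: Clear reagent bottle, orange cap, 70 mm diameter, 130 mm tall. Bystander, loose; origin at the centre of its underside.
- beaker: Glass beaker, 70 mm diameter, 90 mm tall. Bystander, loose; origin at the centre of its underside.
- dish: Clear shallow dish, 90 mm diameter, 16 mm tall. Bystander, loose; origin at the centre of its underside.
- tip_box: Blue pipette-tip box, 75 x 110 x 50 mm. Bystander, loose; origin at the centre of its underside.
There are look-alikes about, which are no part of the job. Of the things like the bar, leave any that is yellow; of the rest the larger one is meant.

How it is judged:
On the way, in this order (a step that is already met when the one before it is completed fails the run):
1. the slot has been turned to face the bar (its mouth within 12 mm of the bar's line) (x of slot_mouth in the frame of mixer below 0 m and y of slot_mouth in the frame of mixer between -0.012 and 0.012 m), for 0.1 s.
2. the bar has been pushed home in the slot (all of step 1 and x of bar in the frame of mixer between -0.092 and -0.084 m and y of bar in the frame of mixer between -0.004 and 0.004 m and z of bar in the frame of mixer between 0.049 and 0.057 m), for 0.2 s.
At the end, for the whole second after the job is handed in: The bar lies flat in its channel, within 3 mm of fully home with its nose in the disc's slot, bar and disc at rest; vials, bottles, beaker, dish and tip box stand upright within 30 mm of where they were (all of step 2 and distance of each of vial_a, vial_b, amber_bottle, clear_bottle, beaker, dish, tip_box from where it was at the start of the episode below 0.03 m and angle between each of vial_a, vial_b, amber_bottle, clear_bottle, beaker, dish, tip_box's own z axis and vertical below 0.3 rad and linear speed of bar below 0.01 m/s and velocity of joint turntable between -0.05 and 0.05 rad/s); the robot touches nothing.
It fails at once if the bar was lifted more than 12 mm out of its channel (height (world z) of bar above 0.065 m).
It fails at once if a bystander was knocked over or shifted by 30 mm (not (distance of vial_a from where it was at the start of the episode below 0.03 m) or not (distance of vial_b from where it was at the start of the episode below 0.03 m) or not (distance of amber_bottle from where it was at the start of the episode below 0.03 m) or not (distance of clear_bottle from where it was at the start of the episode below 0.03 m) or not (distance of beaker from where it was at the start of the episode below 0.03 m) or not (distance of dish from where it was at the start of the episode below 0.03 m) or not (distance of tip_box from where it was at the start of the episode below 0.03 m) or not (angle between vial_a's own z axis and vertical below 0.3 rad) or not (angle between vial_b's own z axis and vertical below 0.3 rad) or not (angle between amber_bottle's own z axis and vertical below 0.3 rad) or not (angle between clear_bottle's own z axis and vertical below 0.3 rad) or not (angle between beaker's own z axis and vertical below 0.3 rad) or not (angle between dish's own z axis and vertical below 0.3 rad) or not (angle between tip_box's own z axis and vertical below 0.3 rad)).
It fails at once if a bystander was lifted (height (world z) of any of vial_a, vial_b above 0.06 m or height (world z) of any of amber_bottle, clear_bottle, beaker, dish, tip_box above 0.015 m).
It also fails if it takes over 61 s, if anything falls off the work surface, if the arm or the gripper's body presses on something with over 40 N, if the wrist force passes 120 N, or if a joint passes its speed limit or range.

## Working session

There is one attempt and no reset: what is moved stays moved. The work goes in short steps, Python scripts to look and compute and a shell command to move; the robot and the scene stay as the last step left them, time stands still between calls to the robot, and variables do not carry over. Pictures are saved under pics/ and viewed, at most 10 in all, crops included, and the job is handed in when it is done.

```bash
mkdir -p pics; cat > h.py <<'E'
from rig import *
import numpy as np, cv2
def ray(c,uv,z):
    K=np.array(c["camera_matrix"]);T=np.array(c["world_to_cam"])
    d=T[:3,:3].T@np.linalg.solve(K,[uv[0],uv[1],1]);o=-T[:3,:3].T@T[:3,3]
    return o+d*(z-o[2])/d[2]
E
python3 - <<'E'
from h import *
s=get_state();print(s["t"],s["position"],s["tool_rot"],s["width"])
for n in ("top","scene"):
    c=camera(n);cv2.imwrite(f"pics/{n}1.png",c["frame"])
    for l,z in (("mixer",0),("turntable",.07),("post_mid",.091),("slot_mouth",.061),("bar",.053),("tab_back",.091),("vial_a",.045),("vial_b",.045),("amber_bottle",0),("clear_bottle",0),("beaker",0),("dish",0),("tip_box",0)):
        try:
            for r in place_of(l,c)[:4]:
                print(n,l,round(r["confidence"],2),np.round(r["at"]),np.round(ray(c,r["at"],z)[:2],4))
        except Exception as e: print(l,e)
E
```

```text
0.0 [ 0.12701494 -0.56049918  0.40369099] [-9.81022288e-04  9.93800825e-01  1.11170822e-01  7.90089521e-05] 0.08525180801444705
top mixer 0.86 [304. 196.] [ 0.5253 -0.0744]
top mixer 0.22 [425. 247.] [ 0.3778 -0.4168]
turntable it knows: amber_bottle, bar, beaker, clear_bottle, dish, mixer, post_mid, slot_mouth, tab_back, tip_box, vial
top post_mid 0.71 [304. 172.] [ 0.5767 -0.0711]
top slot_mouth 0.87 [303. 214.] [ 0.464  -0.0677]
top bar 0.66 [255. 186.] [0.544  0.0653]
top bar 0.63 [171. 302.] [0.2274 0.2919]
top bar 0.44 [200. 132.] [0.7044 0.2204]
top tab_back 0.77 [188. 317.] [0.1881 0.2377]
top tab_back 0.7 [185. 139.] [0.6708 0.2569]
top tab_back 0.54 [228. 181.] [0.5514 0.1366]
top tab_back 0.49 [142. 216.] [0.4566 0.3674]
top vial_a 0.62 [260. 212.] [0.4725 0.0518]
top vial_a 0.61 [136. 148.] [0.6606 0.4033]
top vial_a 0.37 [253. 161.] [0.6186 0.0716]
top vial_b 0.62 [260. 212.] [0.4725 0.0518]
top vial_b 0.61 [136. 148.] [0.6606 0.4033]
top vial_b 0.37 [253. 161.] [0.6186 0.0716]
top amber_bottle 0.81 [422. 214.] [ 0.4735 -0.4112]
top amber_bottle 0.19 [139. 150.] [0.6677 
[... 555 characters left out ...]
cene bar 0.53 [126. 336.] [ 0.7051 -0.412 ]
scene bar 0.51 [314. 240.] [0.5388 0.0736]
scene bar 0.5 [348. 174.] [0.2892 0.281 ]
scene tab_back 0.71 [338. 227.] [0.5478 0.1322]
scene tab_back 0.6 [328. 161.] [0.2584 0.2187]
scene vial_a 0.59 [325. 263.] [0.6178 0.0745]
scene vial_a 0.57 [299. 227.] [0.4731 0.0537]
scene vial_b 0.59 [325. 263.] [0.6178 0.0745]
scene vial_b 0.57 [299. 227.] [0.4731 0.0537]
scene amber_bottle 0.92 [124. 271.] [ 0.4638 -0.4143]
scene clear_bottle 0.77 [124. 245.] [ 0.3684 -0.4122]
scene beaker 0.86 [123. 335.] [ 0.6611 -0.4262]
scene dish 0.74 [451. 265.] [0.6771 0.4131]
scene dish 0.37 [262. 261.] [ 0.5278 -0.0662]
scene tip_box 0.88 [404. 216.] [0.4641 0.3927]
```

```bash
python3 - <<'E'
import cv2
for n in("top","scene"):
    i=cv2.imread(f"pics/{n}1.png")
    j=i[110:340,120:460] if n=="top" else i[140:350,180:460]
    cv2.imwrite(f"pics/{n}1c.png",cv2.resize(j,(800,int(800*j.shape[0]/j.shape[1])) ,interpolation=cv2.INTER_CUBIC))
E
```

```text
(no output)
```

View pics/top1c.png

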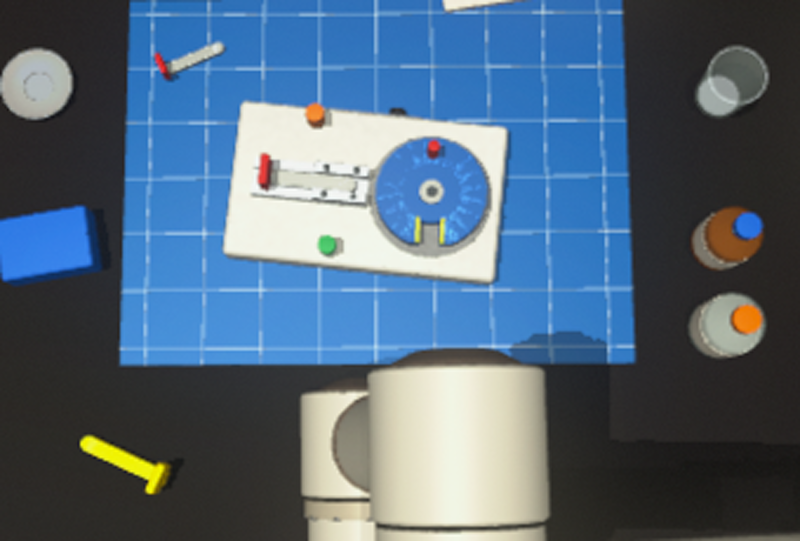

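View pics/scene1c.png

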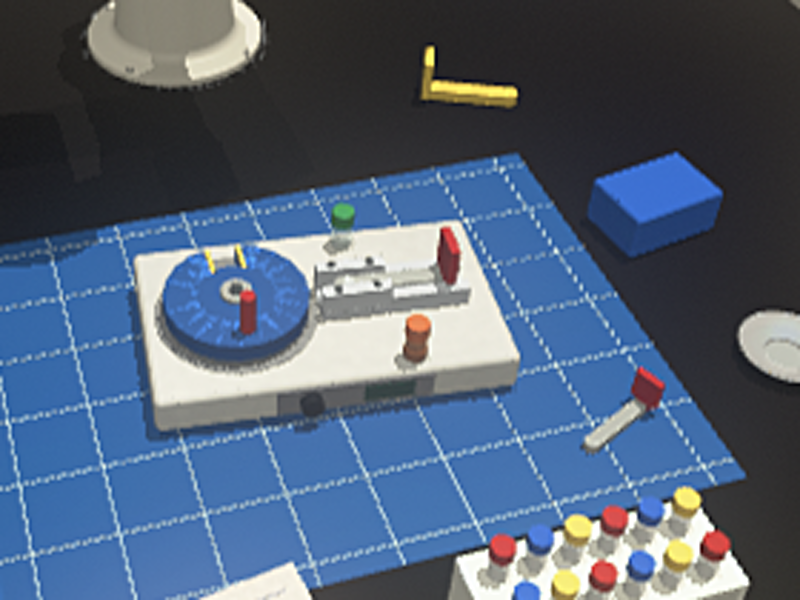

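The top crop shows the real bar, a red tab at crop (265,170), sitting in the channel. The disc hub is at (432,192), the post at (433,148) and the slot at (430,235), facing the robot, so the disc needs about 96° clockwise. The scene view agrees. The yellow bar and the small loose bar are decoys.

```bash
python3 - <<'E'
from h import *
c=camera("top");o=outline_of("mixer",c);print([(r["confidence"],r["pixels"].sum()) for r in o][:2])
m=o[0]["pixels"].astype(np.uint8)
cs=max(cv2.findContours(m,0,2)[0],key=len)[:,0]
P=np.array([ray(c,p,.045)[:2] for p in cs])*1000
r=cv2.minAreaRect(P.astype(np.float32));b=cv2.boxPoints(r);print(r,b)
a=np.radians(-95.8);best=None
# long edge direction -> yaw of mixer +x (towards world -y)
e=max((b[1]-b[0],b[2]-b[1]),key=np.linalg.norm);e=e*(-np.sign(e[1]))/np.linalg.norm(e)
print("yaw",np.degrees(np.arctan2(e[1],e[0])),"origin",np.array(r[0])+e*77.5)
print("angle tool rel: T cam pos",-np.array(c["world_to_cam"])[:3,:3].T@np.array(c["world_to_cam"])[:3,3])
f=c["frame"].astype(int);hsv=cv2.cvtColor(c["frame"],cv2.COLOR_BGR2HSV)
red=((hsv[...,0]<6)|(hsv[...,0]>174))&(hsv[...,1]>150)&(hsv[...,2]>80)
n,l,st,ce=cv2.connectedComponentsWithStats(red.astype(np.uint8))
for k in range(1,n):
    if st[k,4]>8: print(st[k],ce[k],ray(c,ce[k],.107)[:2])
E
```

```text
[(0.89, np.int64(7474))]
((535.4408569335938, 8.206024169921875), (325.9592590332031, 204.38877868652344), 83.41217803955078) [[ 415.22324 -141.97313]
 [ 618.26245 -165.42183]
 [ 655.65845  158.38518]
 [ 452.61926  181.83388]]
yaw -96.587814 origin [526.54959297 -68.78225708]
angle tool rel: T cam pos [ 0.2421052  -0.01371752  1.47332137]
[ 430    0   83   30 1842] [470.68241042  11.93322476] [ 1.03237669 -0.54649788]
[207  61   7   7  38] [209.78947368  64.05263158] [0.88262469 0.18900932]
[239  61   6   7  36] [241.63888889  63.91666667] [0.88226544 0.09992042]
[229  75   5   7  29] [230.89655172  77.96551724] [0.84110025 0.12952681]
[261  75   5   6  28] [262.85714286  77.5       ] [0.84173437 0.04059675]
[186 133   6  10  22] [188.27272727 137.04545455] [0.67161198 0.24440151]
[302 170   5   5  18] [303.88888889 172.05555556] [ 0.57157237 -0.0703974 ]
[230 176   5  12  40] [231.825 181.675] [0.54618795 0.12395993]
```

```bash
python3 -m crank '[[[0,0,0],-0.06],[[0,0,0],-0.12]]' 0.4
```

```text
t: 1.65
position: [0.127, -0.5608, 0.4047]
tool_rot: [-0.0, 0.955, 0.297, 0.0]
force: [0.7, -0.4, 0.1]
width: 0.0516
finger_force: 0.0
```

```bash
python3 -m crank '[[[1,-0.235,0],0],[[1,-0.235,0],0],[[1,-0.235,0],0],[[1,-0.235,0],0],[[1,-0.235,0],0]]' | head -2
python3 -m crank '[[[1,-0.235,0],0],[[1,-0.235,0],0],[[1,-0.235,0],0],[[1,-0.235,0],0],[[1,-0.235,0],0]]' |head -2
python3 -m crank '[[[0.58,-0.135,0],-0.06],[[0.58,-0.135,0],-0.12],[[0.58,-0.135,0],-0.18],[[0.58,-0.135,0],-0.24],[[0.58,-0.135,0],-0.3],[[0.58,-0.135,0],-0.36],[[0.58,-0.135,0],-0.42],[[0.58,-0.135,0],-0.48],[[0.58,-0.135,0],-0.547],[[0.58,-0.135,0],-0.547],[[0.58,-0.135,0],-0.547]]'
python3 - <<'E'
from h import *
s=get_state();print(s["qpos"])
for n in("wrist","top"):
    c=camera(n);cv2.imwrite(f"pics/{n}2.png",c["frame"])
    for l,z in (("mixer",0),("post_mid",.091),("slot_mouth",.061),("bar",.053),("tab_back",.091),("vial_a",.045)):
        for r in place_of(l,c)[:3]:
            print(n,l,round(r["confidence"],2),np.round(r["at"]),np.round(ray(c,r["at"],z)[:2],4))
E
```

```text
t: 2.28
position: [0.3025, -0.3689, 0.4048]
t: 2.9
position: [0.4758, -0.1802, 0.4047]
t: 4.28
position: [0.575, -0.0737, 0.4046]
tool_rot: [-0.0, 0.403, 0.915, -0.0]
force: [-0.3, 0.3, -0.1]
width: 0.0339
finger_force: 0.0
[-3.35726517e-01  1.70504471e-01  1.58348950e+00 -2.50152567e-04
  1.38766453e+00 -1.07743011e+00]
wrist mixer 0.87 [248. 145.] [ 0.5267 -0.0668]
wrist post_mid 0.56 [277. 194.] [ 0.5719 -0.0697]
wrist slot_mouth 0.97 [192.  99.] [ 0.4625 -0.0626]
wrist bar 0.75 [366.  44.] [0.5444 0.0747]
wrist tab_back 0.74 [ 43. 316.] [ 0.4856 -0.3173]
wrist vial_a 0.93 [413. 106.] [0.6164 0.0711]
top mixer 0.26 [306. 171.] [ 0.6005 -0.0796]
top post_mid 0.71 [304. 172.] [ 0.575  -0.0705]
top slot_mouth 0.5 [304. 213.] [ 0.4679 -0.0708]
top bar 0.7 [171. 302.] [0.2258 0.291 ]
top bar 0.62 [201. 131.] [0.7053 0.2193]
top bar 0.57 [426. 248.] [ 0.3699 -0.4029]
top tab_back 0.72 [225. 182.] [0.5489 0.1434]
top tab_back 0.6 [187. 136.] [0.6782 0.2502]
top tab_back 0.59 [187. 313.] [0.1992 0.2393]
top vial_a 0.47 [254. 162.] [0.6172 0.0674]
```

View pics/wrist2.png

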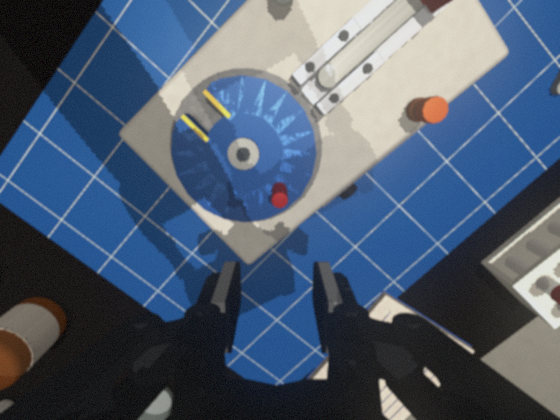

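Hub is at pixel (243,154), the post top near (279,195), the slot at (195,113), and the fingers straddle the image's closing axis.

```bash
python3 - <<'E'
from h import *
c=camera("wrist")
hsv=cv2.cvtColor(c["frame"],cv2.COLOR_BGR2HSV)
red=(((hsv[...,0]<6)|(hsv[...,0]>174))&(hsv[...,1]>150)&(hsv[...,2]>60)).astype(np.uint8)
n,l,st,ce=cv2.connectedComponentsWithStats(red)
for k in range(1,n):
    if st[k,4]>30: print(st[k],ce[k],ray(c,ce[k],.1)[:2])
print("hub",ray(c,(243,154),.076))
# inner channel edges / wall lines at z .076 ; bar nose
for p,z in (((293,78),.076),((318,112),.076),((326,75),.06),((121,132),.045),((249,263),.045),((508,50),.045)): print(p,ray(c,p,z)[:2])
E
```

```text
[271 192  15  16 175] [278.37142857 199.85142857] [ 0.57473148 -0.06995983]
hub [ 0.52750018 -0.06500243  0.076     ]
(293, 78) [0.51688531 0.01057048]
(318, 112) [0.55125819 0.00549817]
(326, 75) [0.53605714 0.03338601]
(121, 132) [ 0.427972  -0.1337251]
(249, 263) [ 0.60985864 -0.15429952]
(508, 50) [0.64186713 0.16123619]
```

```bash
python3 -m crank '[[[0.012,0.008,0],0],[[0.012,0.008,0.2],0],[[0.012,0.008,0.4],0],[[0.012,0.008,0.5],0],[[0.012,0.008,0.55],0],[[0.012,0.008,0.59],0],[[0.012,0.008,0.6],0],[[0.012,0.008,0.6],0]]'
python3 -m crank '[[[0,-0.02,0],0],[[0,-0.04,0],0],[[-0.013,-0.056,0],0],[[-0.025,-0.074,0],0],[[-0.035,-0.096,0],0],[[-0.043,-0.118,0],0],[[-0.048,-0.142,0],0],[[-0.05,-0.166,0],0],[[-0.048,-0.19,0],0],[[-0.043,-0.213,0],0],[[-0.035,-0.236,0],0],[[-0.025,-0.258,0],0],[[-0.016,-0.271,0],0],[[-0.006,-0.284,0],0],[[-0.006,-0.284,0],0]]'
python3 - <<'E'
from h import *
O=np.array([.5285,-.0665])
for n in("wrist","top","scene"):
    c=camera(n);cv2.imwrite(f"pics/{n}3.png",c["frame"])
    for l,z in (("post_mid",.091),("slot_mouth",.061),("bar",.053),("tab_back",.091)):
        for r in place_of(l,c)[:2]:
            p=ray(c,r["at"],z)[:2];d=p-O
            print(n,l,round(r["confidence"],2),np.round(r["at"]),np.round(p,4),np.degrees(np.arctan2(d[1],d[0])).round(1))
E
```

```text
t: 6.02
position: [0.5749, -0.0693, 0.2556]
tool_rot: [0.001, 0.401, 0.916, 0.0]
force: [0.1, -0.7, -0.2]
width: 0.0341
finger_force: 0.0
t: 7.9
position: [0.5228, -0.1183, 0.2545]
tool_rot: [-0.001, 0.401, 0.916, -0.0]
force: [-0.1, -0.4, 0.6]
width: 0.0344
finger_force: 0.0
wrist post_mid 0.98 [296. 287.] [ 0.529  -0.1129] -89.3
wrist slot_mouth 0.58 [335. 173.] [ 0.5124 -0.0649] 174.3
top post_mid 0.71 [323. 187.] [ 0.5329 -0.1222] -85.4
top slot_mouth 0.8 [279. 195.] [ 0.5179 -0.0038] 99.6
top bar 0.7 [200. 131.] [0.7071 0.2227] 58.3
top bar 0.65 [255. 187.] [0.5429 0.0641] 83.7
top tab_back 0.77 [228. 181.] [0.5517 0.1355] 83.5
top tab_back 0.45 [186. 141.] [0.6662 0.254 ] 66.7
scene post_mid 0.61 [243. 238.] [ 0.5205 -0.112 ] -100.0
scene slot_mouth 0.64 [290. 237.] [0.5213 0.0112] 95.3
scene slot_mouth 0.57 [453. 264.] [0.723  0.3709] 66.0
scene bar 0.85 [312. 240.] [0.5386 0.0675] 85.7
scene bar 0.76 [348. 172.] [0.2787 0.2836] 125.5
scene tab_back 0.82 [409. 277.] [0.7523 0.2241] 52.4
scene tab_back 0.79 [326. 162.] [0.2593 0.2137] 133.9
```

View pics/wrist3.png

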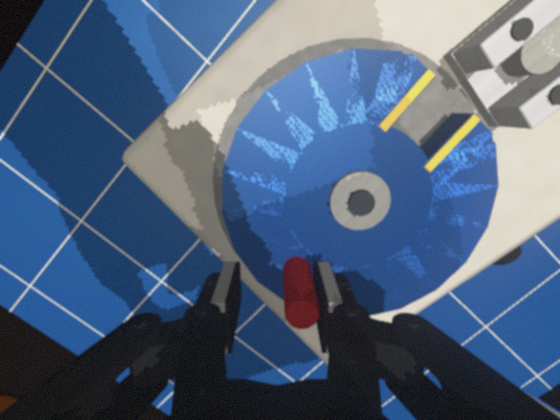

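Wrist view: the slot strips run from about (408,101) to (456,95) and the post at (297,290) touches the trailing pad. The slot is a few degrees short of the channel, so I'll nudge it on.

```bash
python3 -m crank '[[[0.005,-0.005,0],0],[[0.01,-0.01,0],0],[[0.015,-0.015,0],0],[[0.015,-0.015,0],0]]' | head -2
python3 -m crank '[[[0,0.03,0],0],[[0,0.03,0],0],[[0,0.03,-0.2],0],[[0,0.03,-0.4],0],[[0,0.03,-0.6],0],[[0,0.03,-0.6],0],[[0,0.03,-0.6],0]]' | head -2
python3 - <<'E'
from h import *
c=camera("wrist");cv2.imwrite("pics/wrist4.png",c["frame"])
O=np.array([.5285,-.0665])
for l,z in (("post_mid",.091),("slot_mouth",.061),("bar",.053),("tab_back",.091)):
    for r in place_of(l,c)[:2]:
        p=ray(c,r["at"],z)[:2];d=p-O
        print(l,round(r["confidence"],2),np.round(r["at"]),np.round(p,4),np.degrees(np.arctan2(d[1],d[0])).round(1))
hsv=cv2.cvtColor(c["frame"],cv2.COLOR_BGR2HSV)
y=((hsv[...,0]>22)&(hsv[...,0]<38)&(hsv[...,1]>150)&(hsv[...,2]>100)).astype(np.uint8)
n,l,st,ce=cv2.connectedComponentsWithStats(y);M=[]
for k in range(1,n):
    if st[k,4]>30:
        q=np.argwhere(l==k)[:,::-1]
        P=np.array([ray(c,p,.07)[:2] for p in q],np.float32);d=cv2.fitLine(P,cv2.DIST_L2,0,.01,.01).ravel()
        print("strip",ce[k],ray(c,ce[k],.07)[:2],np.degrees(np.arctan2(d[1],d[0])))
E
```

```text
t: 9.15
position: [0.5179, -0.1182, 0.2548]
t: 10.02
position: [0.5233, -0.113, 0.4039]
post_mid 0.6 [278. 202.] [ 0.525  -0.1135] -94.2
slot_mouth 0.63 [368. 107.] [0.5303 0.    ] 88.4
bar 0.64 [ 23. 272.] [ 0.385  -0.3621] -115.9
bar 0.63 [437.  51.] [0.5416 0.0741] 84.7
```

View pics/wrist4.png

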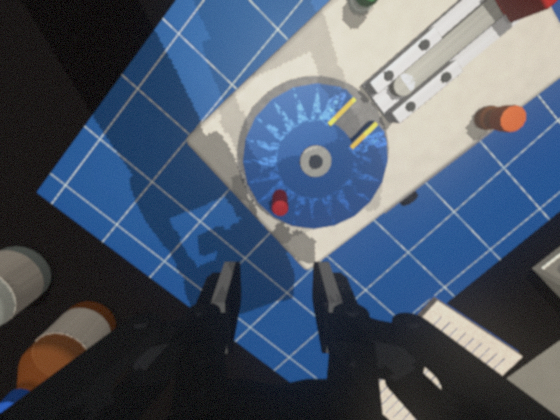

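```bash
python3 - <<'E'
from h import *
c=camera("wrist")
hub=ray(c,(316,160),.076)[:2]
A=lambda p:np.degrees(np.arctan2(*(p-hub)[::-1]))
print("hub",hub)
for nm,p,z in (("slotmid",(341,134.5),.07),("mouth",(365,112.5),.07),("nose",(404,86),.06),("post top",(281,196),.112),("wallmid",(384,102),.076),("barfar",(495,13),.067)):
    w=ray(c,p,z)[:2];print(nm,w,A(w))
hsv=cv2.cvtColor(c["frame"],cv2.COLOR_BGR2HSV)
print(hsv[112,342],hsv[110:115,343])
cv2.imwrite("pics/w4c.png",cv2.resize(c["frame"][60:220,230:440],None,fx=3.8,fy=3.7,interpolation=cv2.INTER_CUBIC))
E
```

```text
hub [ 0.52601982 -0.06469978]
slotmid [ 0.52752085 -0.0337934 ] 87.21950062717846
mouth [ 0.52940392 -0.00665625] 86.66326940111159
nose [0.54007686 0.03342024] 81.84706768749855
post top [ 0.51906578 -0.1035496 ] -100.14834779368054
wallmid [0.5337958  0.00901039] 83.97791285974762
barfar [0.55050727 0.11766691] 82.35230079079778
[ 24 139 225] [[ 24 138 225]
 [ 25 139 225]
 [ 24 133 222]
 [ 23 115 204]
 [ 23  84 179]]
```

View pics/w4c.png

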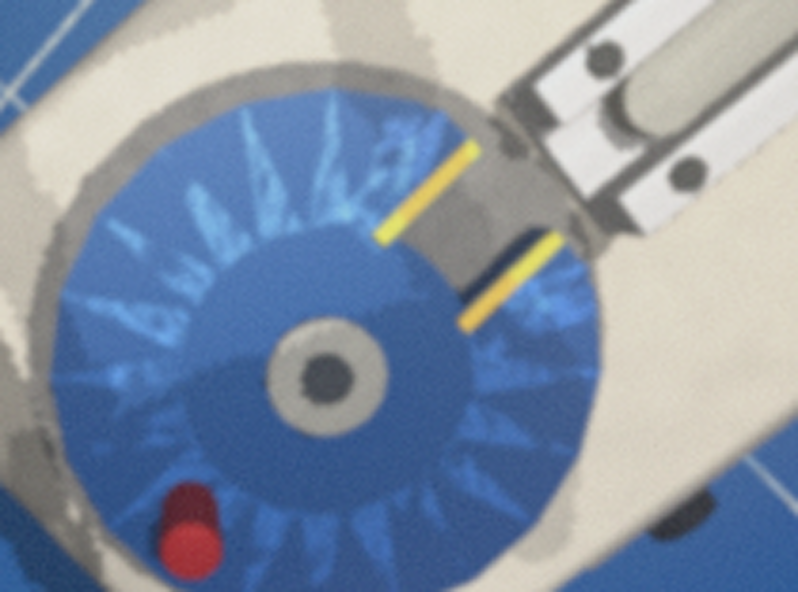

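Close-up: the slot mouth at (518,193) lies about 4° short of the bar's line (nose at about (660,100), hub at (328,378)). I'll make one more small nudge the same way, then retreat.

```bash
python3 -m crank '[[[0,0,0.2],0],[[0,0,0.4],0],[[0,0,0.55],0],[[0,0,0.6],0],[[0,0,0.6],0],[[0,-0.02,0.6],0],[[0,-0.03,0.6],0],[[0.005,-0.035,0.6],0],[[0.01,-0.039,0.6],0],[[0.01,-0.039,0.6],0],[[0.01,-0.039,0.6],0]]' | head -2
python3 -m crank '[[[0,0.03,0],0],[[0,0.03,0],0],[[0,0.03,-0.2],0],[[0,0.03,-0.4],0],[[0,0.03,-0.6],0],[[0,0.03,-0.6],0],[[0,0.03,-0.6],0]]'  0 | head -3
python3 - <<'E'
from h import *
c=camera("wrist")
cv2.imwrite("pics/w5c.png",cv2.resize(c["frame"][40:220,230:470],None,fx=3.3,fy=3.3,interpolation=cv2.INTER_CUBIC))
E
```

```text
t: 11.7
position: [0.5147, -0.1178, 0.2547]
t: 12.58
position: [0.52, -0.1126, 0.4038]
tool_rot: [-0.001, 0.401, 0.916, -0.0]
```

View pics/w5c.png

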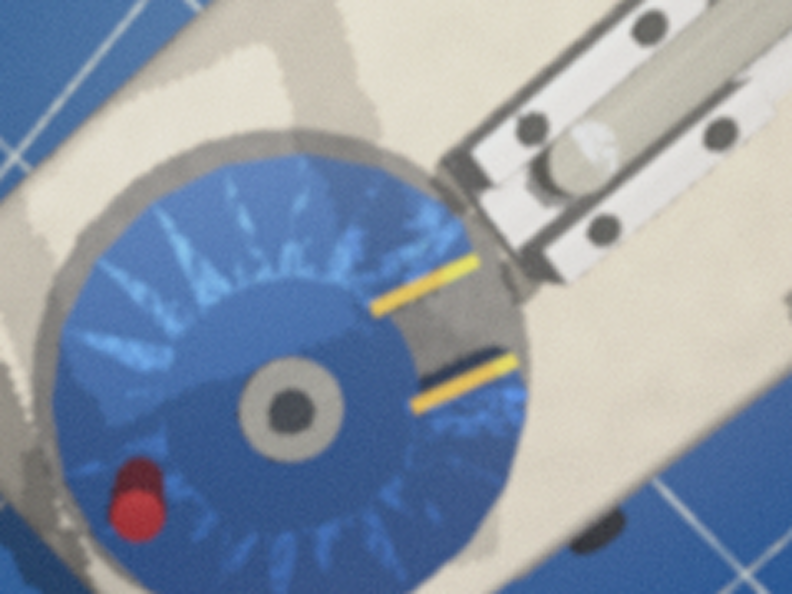

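Closing the gripper as I retreated dragged the post. The slot at (500,308) is now about 14° too far clockwise, so I'll reopen up here and push it back with the other finger.

```bash
python3 -m crank '[[[0,0,0],0],[[0,0,0],0],[[0,0,0],0],[[0,0,0],0],[[0,0,0],0]]' 0.4 | grep -E "pos|wid"
python3 - <<'E'
from h import *
c=camera("wrist")
f=lambda u,v:(230+u/3.3,40+v/3.3)
hub=ray(c,f(292,411),.076)[:2];print("hub",hub)
for nm,p,z in (("mouth",f(498,310),.07),("nose",f(580,165),.067),("posttop",f(138,517),.112),("bar far",f(700,75),.067)):
    w=ray(c,p,z)[:2];d=w-hub;print(nm,w,np.degrees(np.arctan2(d[1],d[0])))
for r in place_of("post_mid",c)+place_of("slot_mouth",c): 
    for z in(.061,.091):print(r["confidence"],r["at"],ray(c,r["at"],z)[:2])
E
```

```text
position: [0.5202, -0.1129, 0.4047]
width: 0.0339
hub [ 0.5285572 -0.0663151]
mouth [ 0.55132338 -0.00944637] 68.18236510360084
nose [0.54022367 0.03048676] 83.12791115034399
posttop [ 0.51191146 -0.10944018] -111.10596433817513
bar far [0.54628235 0.06556234] 82.34496782337855
0.81 [269.0, 189.6] [ 0.51362404 -0.11627484]
0.81 [269.0, 189.6] [ 0.50929693 -0.11061025]
0.57 [380.8, 131.3] [ 0.55194234 -0.00652598]
0.57 [380.8, 131.3] [ 0.54394604 -0.01137046]
```

```bash
python3 -m crank '[[[0.032,-0.014,0],0],[[0.032,-0.014,0.2],0],[[0.032,-0.014,0.4],0],[[0.032,-0.014,0.55],0],[[0.032,-0.014,0.6],0],[[0.032,-0.014,0.6],0],[[0.022,0.01,0.6],0],[[0.015,0.025,0.6],0],[[0.008,0.035,0.6],0],[[0,0.045,0.6],0],[[-0.007,0.054,0.6],0],[[-0.007,0.054,0.6],0],[[-0.007,0.054,0.6],0]]' | head -2
python3 -m crank '[[[0,-0.035,0],0],[[0,-0.035,0],0],[[0,-0.035,-0.2],0],[[0,-0.035,-0.4],0],[[0,-0.035,-0.6],0],[[0,-0.035,-0.6],0],[[0,-0.035,-0.6],0]]' | head -3
python3 - <<'E'
from h import *
c=camera("wrist")
cv2.imwrite("pics/w6c.png",cv2.resize(c["frame"][40:220,230:470],None,fx=3.3,fy=3.3,interpolation=cv2.INTER_CUBIC))
for r in place_of("post_mid",c)+place_of("slot_mouth",c): print(r["confidence"],r["at"])
E
```

```text
t: 15.02
position: [0.532, -0.1083, 0.2567]
t: 15.9
position: [0.5248, -0.1104, 0.4042]
tool_rot: [-0.0, 0.401, 0.916, 0.0]
0.97 [268.4, 195.1]
0.76 [367.7, 114.2]
```

View pics/w6c.png

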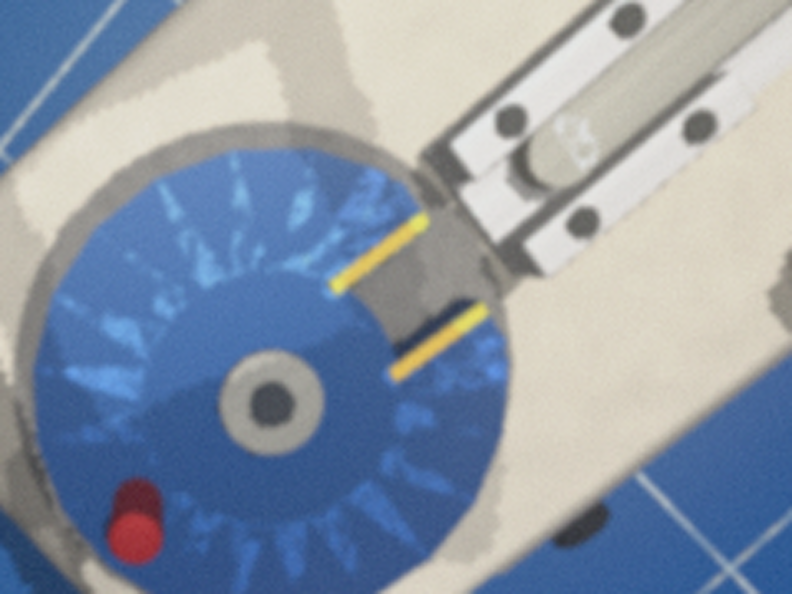

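Strips and channel walls are both inclined about 37° in the picture, so the slot faces the bar. Next I go behind the tab with the fingers shut.

```bash
python3 -m crank '[[[0.15,0.16,0],0.05],[[0.3,0.33,0],0.1],[[0.45,0.5,0],0.15],[[0.6,0.66,0],0.2],[[0.729,0.819,0],0.25],[[0.729,0.819,0],0.27],[[0.729,0.819,0],0.27],[[0.729,0.819,0],0.27],[[0.729,0.819,0],0.27]]' 0
python3 - <<'E'
from h import *
import math
s=get_state();q=s["tool_rot"];print("tool x yaw",2*math.degrees(math.atan2(q[2],q[1])),s["position"],s["qpos"])
c=camera("wrist");cv2.imwrite("pics/w7.png",c["frame"])
O=np.array([.5285,-.0665])
for l,z in (("tab_back",.091),("slot_mouth",.061),("bar",.053)):
    for r in place_of(l,c)[:2]: 
        p=ray(c,r["at"],z)[:2];print(l,r["confidence"],r["at"],p,np.linalg.norm(p-O))
E
```

```text
t: 17.18
position: [0.5517, 0.1612, 0.4044]
tool_rot: [-0.0, 0.743, 0.67, -0.0]
force: [0.1, -0.4, -0.8]
width: 0.0002
finger_force: 0.0
tool x yaw 84.08008269653332 [0.5517312  0.16124965 0.40444773] [7.42025862e-02 1.58294453e-01 1.59761974e+00 2.78126386e-05
 1.38617195e+00 1.77519522e-01]
tab_back 0.63 [273.9, 233.1] [0.54665598 0.13037756] 0.19771295219508386
tab_back 0.62 [416.3, 63.8] [0.67189839 0.25916064] 0.3558341649122825
slot_mouth 0.42 [278.0, 272.2] [0.54488713 0.07533922] 0.14278271280394636
bar 0.85 [419.3, 105.7] [0.69041291 0.22633875] 0.3346196700326398
bar 0.7 [278.0, 276.1] [0.54402247 0.06658481] 0.13398698755814029
```

View pics/w7.png

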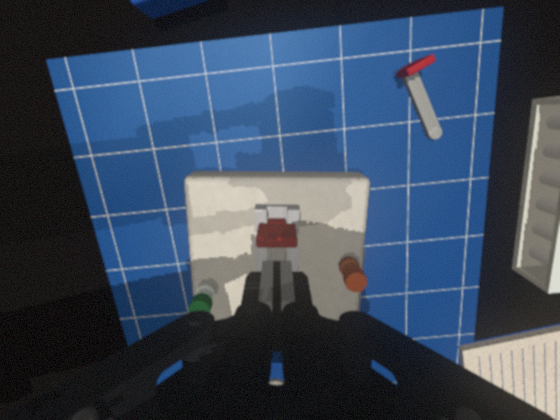

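The tab at (277,233) is centred on the shut fingers at (277,275), with about 20 mm of clearance behind it. Now descend and push along tool -x.

```bash
python3 -m crank '[[[0,0,0.2],0],[[0,0,0.4],0],[[0,0,0.55],0],[[0,0,0.6],0],[[0,0,0.6],0],[[0,0,0.6],0]]'
python3 -m crank '[[[-0.02,0,0],0],[[-0.04,0,0],0],[[-0.06,0,0],0],[[-0.08,0,0],0],[[-0.1,0,0],0],[[-0.12,0,0],0],[[-0.14,0,0],0],[[-0.16,0,0],0],[[-0.16,0,0],0]]'
python3 - <<'E'
from h import *
O=np.array([.5285,-.0665])
for n in("top","scene"):
    c=camera(n);cv2.imwrite(f"pics/{n}8.png",c["frame"])
    for l,z in (("tab_back",.091),("slot_mouth",.061),("bar",.053),("vial",.045)):
        for r in place_of(l,c)[:3]: 
            p=ray(c,r["at"],z)[:2];print(n,l,r["confidence"],np.round(p,4),np.linalg.norm(p-O).round(4))
E
```

```text
t: 18.12
position: [0.5527, 0.162, 0.2569]
tool_rot: [0.001, 0.742, 0.67, 0.002]
force: [-0.0, 0.2, 0.3]
width: -0.0001
finger_force: 0.0
t: 19.25
position: [0.5475, 0.1216, 0.2545]
tool_rot: [0.0, 0.743, 0.67, -0.0]
force: [0.6, 0.3, 0.2]
width: -0.0004
finger_force: 0.0
top tab_back 0.68 [0.5441 0.1242] 0.1914
top tab_back 0.55 [0.6754 0.2506] 0.3495
top slot_mouth 0.95 [ 0.5365 -0.0094] 0.0577
top bar 0.55 [0.7023 0.2186] 0.334
top bar 0.51 [0.2352 0.2943] 0.465
top bar 0.47 [0.5388 0.0398] 0.1068
top vial 0.56 [0.6253 0.0691] 0.1666
top vial 0.41 [0.4643 0.0593] 0.1412
scene tab_back 0.63 [0.7462 0.2251] 0.3639
scene tab_back 0.56 [0.5469 0.1117] 0.1791
scene slot_mouth 0.76 [0.5327 0.0021] 0.0687
scene bar 0.71 [0.7498 0.2002] 0.3465
scene bar 0.67 [0.5341 0.0527] 0.1193
scene vial 0.57 [0.4654 0.0564] 0.1381
scene vial 0.53 [ 0.5101 -0.4109] 0.3449
scene vial 0.48 [0.6129 0.0773] 0.1667
```

```bash
python3 -m crank '[[[-0.015,0,0],0],[[-0.03,0,0],0],[[-0.045,0,0],0],[[-0.06,0,0],0],[[-0.075,0,0],0],[[-0.09,0,0],0],[[-0.1,0,0],0],[[-0.1,0,0],0]]' | grep -E "pos|force"
python3 -m crank '[[[-0.005,0,0],0],[[-0.008,0,0],0],[[-0.008,0,0],0]]' | grep -E "pos|force"
python3 -m crank '[[[-0.004,0,0],0],[[-0.006,0,0],0],[[-0.006,0,0],0]]' | grep -E "pos|force"
```

```text
position: [0.545, 0.0969, 0.2547]
force: [0.7, -0.3, -0.1]
finger_force: 0.0
position: [0.5448, 0.0953, 0.2547]
force: [0.8, 2.0, 0.3]
finger_force: 0.7
position: [0.5447, 0.0937, 0.2547]
force: [-0.8, 1.1, 0.7]
finger_force: 0.7
```

```bash
for i in 1; do python3 -m crank '[[[-0.004,0,0],0],[[-0.006,0,0],0],[[-0.006,0,0],0]]' | grep -E "pos|force"; python3 -m crank '[[[-0.004,0,0],0],[[-0.006,0,0],0],[[-0.006,0,0],0]]' | grep -E "pos|force"; done
python3 - <<'E'
from h import *
O=np.array([.5285,-.0665])
for n in("top","scene"):
    c=camera(n);cv2.imwrite(f"pics/{n}9.png",c["frame"])
    for l,z in (("tab_back",.091),("slot_mouth",.061),("bar",.053)):
        for r in place_of(l,c)[:3]: 
            p=ray(c,r["at"],z)[:2];print(n,l,r["confidence"],np.round(p,4),np.linalg.norm(p-O).round(4))
E
```

```text
position: [0.5446, 0.0931, 0.2549]
force: [0.4, 6.6, 0.4]
finger_force: 3.4
position: [0.5445, 0.0925, 0.2551]
force: [1.5, 13.6, 1.7]
finger_force: 6.0
top tab_back 0.68 [0.6765 0.2543] 0.3533
top tab_back 0.68 [0.1968 0.2321] 0.4463
top slot_mouth 0.79 [ 0.5385 -0.0138] 0.0536
top bar 0.65 [0.2234 0.2864] 0.4665
top bar 0.55 [0.7118 0.222 ] 0.3418
top bar 0.45 [0.5421 0.0186] 0.0861
scene tab_back 0.82 [0.5464 0.0873] 0.1548
scene tab_back 0.55 [0.742  0.2283] 0.364
scene slot_mouth 0.55 [0.5409 0.0013] 0.0689
scene bar 0.81 [0.7526 0.1916] 0.3418
scene bar 0.62 [0.5351 0.0232] 0.09
scene bar 0.47 [0.2793 0.2819] 0.4284
```

Force climbs to 13.6 N at just the depth where the stop is expected. Back off, rise and check.

```bash
python3 -m crank '[[[0.03,0,0],0],[[0.1,0,0],0],[[0.16,0,0],0],[[0.16,0,-0.2],0],[[0.16,0,-0.4],0],[[0.16,0,-0.6],0],[[0.3,0,-0.6],0],[[0.3,0,-0.6],0]]' | grep -E "t:|pos|force"
python3 - <<'E'
from h import *
O=np.array([.5285,-.0665])
c=camera("scene");a=c["frame"][200:320,220:380];b=camera("top")["frame"][150:240,210:350]
for l,z in (("bar",.053),("tab_back",.091)):
    for r in place_of(l,c)[:3]:
        p=ray(c,r["at"],z)[:2];print(l,r["confidence"],p,np.linalg.norm(p-O))
a=cv2.resize(a,(400,300),interpolation=2);b=cv2.resize(b,(400,257),interpolation=2)
cv2.imwrite("pics/end.png",np.hstack([a,cv2.copyMakeBorder(b,0,43,0,0,0)]))
E
```

```text
t: 23.65
position: [0.552, 0.1675, 0.4053]
tool_rot: [0.0, 0.742, 0.671, 0.001]
force: [-0.3, -0.2, -1.3]
finger_force: 0.0
bar 0.76 [0.53732018 0.0172738 ] 0.08423683541231886
bar 0.58 [0.29047962 0.2838683 ] 0.4235701155369912
bar 0.5 [0.75560029 0.19442133] 0.3459110919811227
tab_back 0.74 [0.55067365 0.08450423] 0.15262355368619404
tab_back 0.74 [0.26261699 0.221692  ] 0.39210764224518824
tab_back 0.6 [0.74709036 0.2303958 ] 0.36868531817109834
```

View pics/end.png

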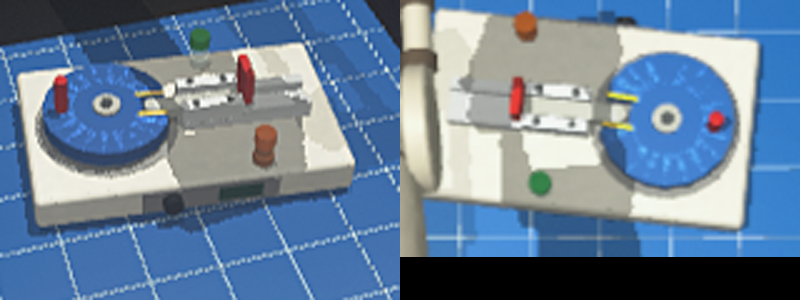

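The tab sits against the wall ends (scene crop (247,80), top crop (517,98)), the nose is in the slot between the yellow strips, both vials are standing, and the arm is clear.

```bash
python3 -c "
from rig import *
print(hand_in())"
```

```text
the job is handed in; nothing more can be done
None
```

The job is handed in (no verdict came back): the turntable is locked, with the bar pushed firmly to its stop in the disc's slot, both vials standing and the arm clear; I overshot the disc once and pushed it back before sliding the bar in.

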